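# Load the specimen cassette and unclip it from its dock

### The job

Take the mount with the single round metal specimen in its face from the bench and set it face up, fully home, into the empty round pocket of the specimen cassette while the cassette sits clipped in its loading dock. Let go of the mount, then pinch the cassette's two opposed side catches together with the fingers, lift the cassette level out of the dock with both mounts in it, and finish while still holding it steady about 10 cm above its seat, ready to be carried to the hardness tester; leave the other two mounts on the bench where they stand.

Things in the scene. Friction and masses are not known exactly. Their poses are not given: they have to be found in the camera images.
- dock: Loading dock fixed to the bench: dark base plate 80 (x) x 150 (y) x 10 mm. Origin: centre of its underside; -x looks toward the robot, yaw varies. Rails along its long sides, 22.8 to 29.3 mm from the middle line, 80 mm long, tops (as the end stops') 24 mm above the bench. A machine over 0.6 m tall fills the bench left of y = 0.45 m (x 0.35 to 0.93); draw the arm in before turning past it.
- cassette: Loose block 44 (x) x 112 (y) x 36 mm, 0.18 kg, grey with aluminium deck and two pockets. Origin: centre of its underside; axes as the dock. Docked: origin 10 mm, deck 46 mm above the bench, 0.8 mm play sideways. Hooks of two sprung catches at mid-length of its long sides stand 3 mm under the rails' keepers; with both in over 3.5 mm it lifts straight up, held by the squeezed catches.
- catch_front (a joint): Travel (m) of the sprung catch on the cassette's -x side (toward the robot): 0 = out (latched), 0.0045 = right in toward the cassette's middle. Its spring pushes out with 3.2 N at 0 and 5 N fully in.
- catch_back (a joint): The same for the opposed catch on the +x side (away from the robot).
- catch_front_pad (a point): Middle of the outer face of the front catch's black ribbed pad, 24 mm wide along the cassette's y, 18 mm high (26 to 44 mm above the bench when docked, 2 mm above the rail). The two pads face apart along the cassette's x: 56 mm over their outer faces when out, 47 mm when both are right in. Nothing above the pads.
- catch_back_pad (a point): The same point on the back catch's pad.
- pocket_empty (a point): Centre of the floor of the empty pocket, 32 mm from the cassette's middle toward its +y end (the robot's left). Pocket: 33 mm across, 9 mm deep, upright axis, straight walls, flat floor 37 mm above the bench when docked.
- pocket_full (a point): Centre of the floor of the other pocket (toward -y), the same size, in which mount_loaded lies.
- mount_round: The mount to load: black round resin disc 30.4 mm across and 19 mm high with one round bright metal specimen in its top face; the tallest of the three on the bench, 25 g. Origin: centre of its underside; z up through the face. Stands face up on the bench at the robot's right of the dock; fully home in the pocket it stands 10 mm out of the deck.
- mount_bars: Black mount 30.4 mm across, 14 mm high, with two bar-shaped specimens in its face; stands on the bench, to be left alone. Origin: centre of its underside.
- mount_square: Black mount 30.4 mm across, 16 mm high, with one rectangular specimen in its face; stands on the bench, to be left alone. Origin: centre of its underside.
- mount_loaded: Black mount 30.4 mm across, 13 mm high, with one rectangular specimen, already lying in the cassette's full pocket (4 mm out of the deck). Origin: centre of its underside.
Mind the look-alikes: they are no part of the job. Of the things like the cassette, leave any that is turquoise; of the rest the larger one is meant.

How it is judged:
By the outcome, as a careful person would: the job done as asked, in the order asked, and still so for the second after the job is handed in, while the arm keeps its last pose, push and grip.
It also fails if it takes over 51 s, if anything falls off the work surface, if the arm or the gripper's body presses on something with over 40 N, if the wrist force passes 120 N, or if a joint passes its speed limit or range.

### The arm

A 6-joint arm with a two-finger parallel gripper is mounted at the origin on a cart in front of the work surface, level with it; the furniture and walls round the work are solid. World frame = base frame: x ahead of the robot, y to its left, z up, the work surface at z = 0. Lengths are in m, angles in degrees, forces in N, time in s.
With the tool pointing down it reaches from about 0.275 to 0.825 m from the base axis. Payload 4.9 kg.
Tool frame: the origin (TCP) lies on the centre line of the jaws, within the pads' length; the fingertips stand r.tip_extent ahead of it and the grasp point (between the pads) lies 2 mm behind it (r.tip_extent is the distance from the TCP to the fingertips, in m); z points along the fingers, y is the direction in which the jaws open and shut (so a half turn about z gives the same grasp; the last joint's range is limited). The gripper opens to 85 mm and grips with 20 to 120 N. Pads are 22 mm wide; open, the fingers measure 114 mm over their backs; the gripper's body (76 mm by 85 mm) begins 54 mm behind the grasp point. The pads swing forward as they close: fully open they stand 13 mm farther back than shut.
Start: joints at [67.025, 18.69, -11.035, 60.275, 0, 82.311], TCP at [0.145, 0.531, 0.248] pointing down, gripper open.
Joint ranges: [-152.03, 152.03], [-55.5, 102.48], [-74.3, 77.21], [-110.64, 120.58], [-84.22, 78.4], [-180, 180]. Speed limits (degrees/s): [147.25, 147.25, 180, 180, 180, 180].

### API

Orientations are given as a 3x3 rotation matrix whose columns are the frame's x, y, z axes.
In Python, from cell import r gives the robot as it stands. The module is installed in compiled form; this text tells all that it offers.
- The arm moves only by the tool move_arm, never from a script. Its argument "plan" is a list of rows, each a list of 7 numbers: the shift along the tool's x, y, z in mm, then the turn, a rotation vector about the tool's x, y, z in rad, then the gripper command: -1 is shut, 1 is fully open, values between are in proportion. In form: [[dx, dy, dz, rx, ry, rz, grip], ...]. A call has 1 to 20 rows; each row shifts and turns the pose as measured when the row begins, along the tool's axes as they then stand; what a row does not reach is not made up. A row lasts 1/12 s, in which the tool goes at most 41.7 mm and 7.16 degrees, less where a joint would pass 70% of its speed; a pose out of reach is approached as far as the arm can. A call is refused whole if a number of a shift passes 41.7 or a number of a turn 0.125, either way. A call with a gripper value outside its range is refused whole. The fingers move at their own pace and stop on an object; the grip force is fixed at half the most. Time passes only in rows, so rows that do not move let the fingers close. It gives the time, the measured TCP pose, the force and the opening at its end, in the units of the state.
- r.state(): the state, without advancing time (a new reading comes with each control period).
- r.get_image(name): name is "scene" or "top" or "wrist"; returns the picture (400x640x3 uint8, red, green, blue); there is no depth.
- r.get_calibration(name): a dict with "fx", "fy", "cx", "cy" (pixels), "k1" (the pictures are not rectified: a ray, as slopes to the right and down, at radius r is drawn at 1 + k1 r^2 times it, then the intrinsics apply), "origin" and "orientation" of the camera in the world; the wrist camera has in their place "T_tool_cam" (4x4, takes a point from camera to tool coordinates, whose origin is the TCP and whose axes are the flange's). Camera axes: x right, y down, z forward; pixel columns grow to the right and rows downward; lengths in m; the calibration is good to about 2 mm. A picture is of the moment at which its call begins: read the wrist's pose just before it. get_calibration takes no time and is no camera call.
- r.hand_in(): hands the job in, once; it reports no verdict.
The state is a dict: "clock": time; "qpos": joint angles; "qd": joint speeds; "tau": joint torques, N m; "eef_pos": TCP position; "ee_rot": TCP orientation; "ft_force": force on the tool from outside, world axes, zero at the start; "ft_torque": the same for the moment, N m; "gripper_width": opening from 0.0 (shut) to 1.0 (fully open).
Only numpy, scipy, OpenCV 4.12 (cv2) and the standard library are available. Lean on these libraries where they do the work, as an engineer would, in place of code of your own. Each camera call takes 0.05 s, during which the arm holds its last target. There are 200 camera calls.

## Working session

There is one attempt and no reset: what is moved stays moved. The work goes in short steps, Python scripts to look and compute and a tool call to move; the robot and the scene stay as the last step left them, time stands still between calls to the robot, and variables do not carry over. Pictures are saved under pics/ and viewed, about 8 in all and at most 12, crops included, and the job is handed in when it is done.

Besides the shell and the picture viewer there is one more tool, called by a JSON object that holds its "name" and its "arguments". move_arm: Moves the arm, as the interface text tells. Its arguments: {"type":"object","properties":{"plan":{"type":"array"}},"required":["plan"]}

```bash
mkdir -p pics; cat > h.py <<'E'
from cell import r
import numpy as np, cv2
def cam(name,s=None):
    c=r.get_calibration(name)
    if 'origin' in c: return c,np.array(c['origin']),np.array(c['orientation'])
    s=s or r.state(); T=np.array(c['T_tool_cam']); R=np.array(s['ee_rot']);
    return c,np.array(s['eef_pos'])+R@T[:3,3],R@T[:3,:3]
def ray(name,u,v,s=None):
    c,o,R=cam(name,s)
    K=np.array([[c['fx'],0,c['cx']],[0,c['fy'],c['cy']],[0,0,1]])
    p=np.array([(u-c['cx'])/c['fx'],(v-c['cy'])/c['fy']]); q=p.copy()
    for _ in range(30): q=p/(1+c['k1']*(q@q))
    return o,R@np.array([q[0],q[1],1])
def onz(name,u,v,z,s=None):
    o,d=ray(name,u,v,s); return (o+d*(z-o[2])/d[2]).round(4)
def proj(name,P,s=None):
    c,o,R=cam(name,s); q=R.T@(np.array(P)-o); q=q[:2]/q[2]; q=q*(1+c['k1']*(q@q))
    return q*[c['fx'],c['fy']]+[c['cx'],c['cy']]
def snap(name,f,crop=None,k=1):
    im=r.get_image(name)[...,::-1].copy(); cv2.imwrite(f'pics/{f}_raw.png',im)
    if crop: x0,y0,x1,y1=crop; im=cv2.resize(im[y0:y1,x0:x1],None,fx=k,fy=k,interpolation=cv2.INTER_CUBIC)
    cv2.imwrite(f'pics/{f}.png',im)
E
python3 - <<'E'
from h import *
snap('top','top0'); snap('scene','scene0')
s=r.state(); print(s['eef_pos'],np.round(s['ee_rot'],3),s['gripper_width'],s['clock'],r.tip_extent)
for n in('top','scene','wrist'): print(n,r.get_calibration(n))
E
```

```text
[0.14478387 0.53007568 0.24758535] [[-0.965  0.264 -0.001]
 [ 0.264  0.965 -0.001]
 [ 0.    -0.002 -1.   ]] 1.001640270518057 0.1 0.017
top {'fx': 391.99477956472214, 'fy': 391.99477956472214, 'cx': 320.14705023166675, 'cy': 191.8253879631671, 'k1': -0.018428295778995563, 'origin': array([0.51485183, 0.04171891, 0.91354642]), 'orientation': array([[ 0.00754025, -0.99843443,  0.05542405],
       [-0.99938487, -0.00942259, -0.03378018],
       [ 0.03424953, -0.05513524, -0.99789131]])}
scene {'fx': 442.25939635171335, 'fy': 442.25939635171335, 'cx': 315.3024794914761, 'cy': 196.00383204398477, 'k1': 0.022031314683677042, 'origin': array([-0.1291379 , -0.51198148,  0.6338162 ]), 'orientation': array([[ 0.62087545, -0.42616771,  0.65794738],
       [-0.78388529, -0.34408391,  0.51684632],
       [ 0.00612589, -0.83665247, -0.54769985]])}
wrist {'fx': 323.23882498656644, 'fy': 323.23882498656644, 'cx': 319.83234859261194, 'cy': 199.01117446812154, 'k1': -0.06810993999341802, 'T_tool_cam': array([[ 1.84886503e-03, -9.53036559e-01, -3.02849630e-01,
         7.85290866e-02],
       [ 9.99997197e-01,  1.31406732e-03,  1.96964299e-03,
        -5.81695643e-04],
       [-1.47917698e-03, -3.02852422e-01,  9.53036317e-01,
        -1.26690436e-01],
       [ 0.00000000e+00,  0.00000000e+00,  0.00000000e+00,
         1.00000000e+00]])}
```

View pics/top0.png

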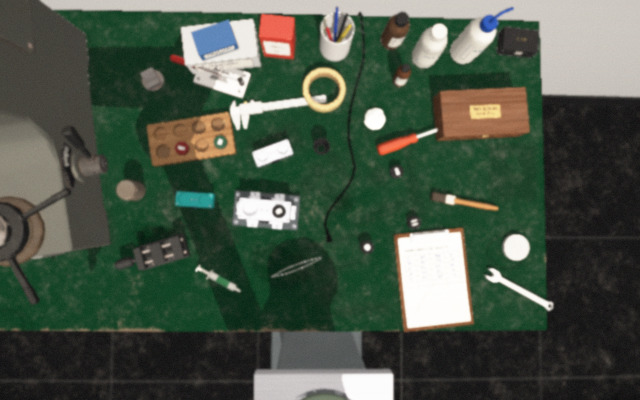

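View pics/scene0.png

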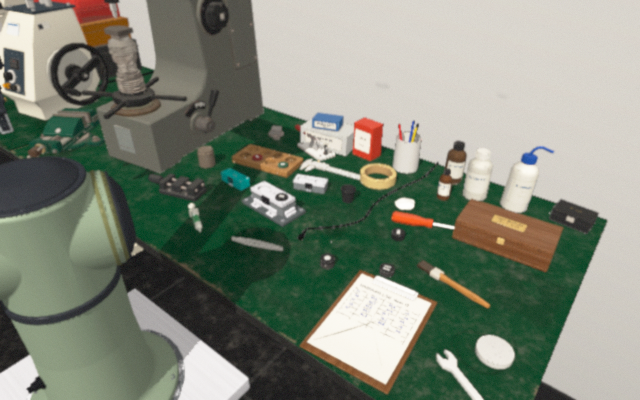

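```bash
python3 - <<'E'
from h import *
t=cv2.imread('pics/top0_raw.png'); s=cv2.imread('pics/scene0_raw.png')
f=lambda im,x,y,w,h,k:cv2.resize(im[y:y+h,x:x+w],None,fx=k,fy=k,interpolation=cv2.INTER_CUBIC)
a=f(t,225,180,80,60,5); b=f(t,345,155,80,100,3)
c=f(s,235,170,80,60,5); d=f(s,310,215,110,70,3.63)
W=np.zeros((600,800,3),np.uint8)
for im,y,x in((a,0,0),(b,0,410),(c,300,0),(d,300,400)):
    h=min(im.shape[0],600-y); w=min(im.shape[1],800-x); W[y:y+h,x:x+w]=im[:h,:w]
cv2.imwrite('pics/comp.png',W)
for u,v in((367,246),(397,171),(414,222)): print(onz('top',u,v,.017))
for u,v in((266,211),): print(onz('top',u,v,.046))
E
```

```text
[ 0.4417 -0.0967  0.017 ]
[ 0.6146 -0.1664  0.017 ]
[ 0.4971 -0.2055  0.017 ]
[0.5196 0.1313 0.046 ]
```

View pics/comp.png

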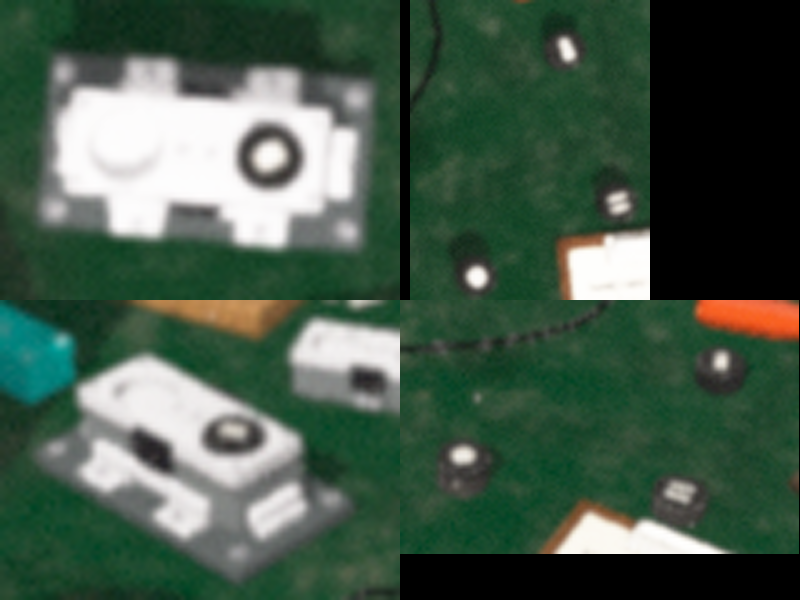

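The dock is at about (266,211) in the top picture, with the empty pocket at its left (+y) end. mount_round is at (367,247), bars at (414,222) and square at (397,171). I'll draw the arm in first, then swing past the machine.

{"name": "move_arm", "arguments": {"plan": [[0, -36, 0, 0, 0, 0, 1], [0, -36, 0, 0, 0, 0, 1], [0, -36, 0, 0, 0, 0, 1], [0, -36, 0, 0, 0, 0, 1], [0, -36, 0, 0, 0, 0, 1], [-36, -2, 0, 0, 0, 0.1, 1], [-36, -2, 0, 0, 0, 0.1, 1], [-36, -2, 0, 0, 0, 0.1, 1], [-36, -2, 0, 0, 0, 0.1, 1], [-36, -2, 0, 0, 0, 0.1, 1], [-36, -2, 0, 0, 0, 0.1, 1], [-36, -2, 0, 0, 0, 0.1, 1], [-36, -2, 0, 0, 0, 0.1, 1], [-36, -2, 0, 0, 0, 0.1, 1], [-36, -2, 0, 0, 0, 0.1, 1], [-36, -2, 0, 0, 0, 0.1, 1], [-36, -2, 0, 0, 0, 0.1, 1], [-36, -2, 0, 0, 0, 0.1, 1], [-36, -2, 0, 0, 0, 0.1, 1], [-36, -2, 0, 0, 0, 0.1, 1]]}}

```text
clock: 1.77
eef_pos: [0.3471, -0.0919, 0.2428]
ee_rot: [[0.247, 0.969, -0.001], [0.969, -0.247, -0.006], [-0.006, 0.001, -1.0]]
ft_force: [1.0, -1.9, -0.1]
gripper_width: 0.998
```

{"name": "move_arm", "arguments": {"plan": [[33, 18, 0, 0, 0, -0.036, 1], [33, 18, 0, 0, 0, -0.036, 1], [33, 18, 0, 0, 0, -0.036, 1], [33, 16, 0, 0, 0, -0.036, 1], [33, 16, 0, 0, 0, -0.036, 1], [0, 0, 0, 0, 0, 0, 1], [0, 0, 0, 0, 0, 0, 1]]}}

```text
clock: 2.35
eef_pos: [0.4694, 0.023, 0.2392]
ee_rot: [[0.144, 0.99, -0.003], [0.989, -0.144, -0.012], [-0.013, -0.001, -1.0]]
ft_force: [-0.2, -0.4, -0.5]
gripper_width: 1.0
```

```bash
python3 - <<'E'
from h import *
import json
s=r.state(); snap('wrist','w1')
json.dump({k:np.array(v).tolist() for k,v in s.items()},open('w1.json','w'))
print(s['eef_pos'],np.round(s['ee_rot'],3))
E
```

```text
[0.46943261 0.02304068 0.23915432] [[ 0.144  0.99  -0.003]
 [ 0.989 -0.144 -0.012]
 [-0.013 -0.001 -1.   ]]
```

View pics/w1.png

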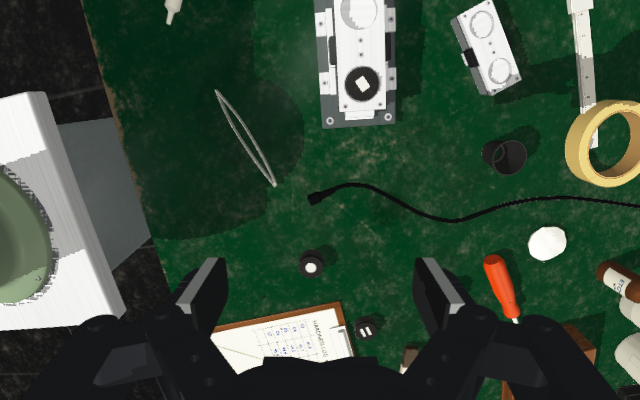

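Wrist view: mount_round is at (311,266), the loaded mount at (362,84), the empty pocket near (358,10) and the bars mount at (366,328).

```bash
python3 - <<'E'
from h import *
import json
s=json.load(open('w1.json')); im=cv2.imread('pics/w1_raw.png').astype(int)
def blob(m,x0,y0,x1,y1):
    n,l,st,c=cv2.connectedComponentsWithStats(m[y0:y1,x0:x1].astype(np.uint8)); i=1+st[1:,4].argmax(); return c[i]+[x0,y0],st[i]
mn=im.min(2)
c,_=blob(mn>140,298,252,325,285); print('face',c,onz('wrist',*c,.019,s), onz('top',367.3,247.3,.019))
c2,_=blob(mn>140,350,73,374,96); print('loaded',c2,onz('wrist',*c2,.05,s))
dk=(im.max(2)<75); c3,st=blob(dk,343,64,382,102); print('loaded dark',c3,st,onz('wrist',*c3,.05,s))
# plate edges: gray plate left/right, deck white edges per row
for v in (5,60,70,80,90,100,110):
    row=mn[v,300:420]; w=np.where(row>170)[0]+300; print(v,w.min(),w.max(), ''.join('#' if a>170 else '+' if a>90 else '.' for a in row))
E
```

```text
face [310.3255814  267.37209302] [ 0.4393 -0.0968  0.019 ] [ 0.4389 -0.0971  0.019 ]
loaded [362.27941176  83.46323529] [0.5197 0.1041 0.05  ]
loaded dark [361.73816156  83.42618384] [  2   3  34  34 718] [0.5192 0.1042 0.05  ]
5 334 385 ...............+++++++++++++++++++####################################################+.................................
60 328 384 ..................++++++++++#+.......################################################+..................................
70 329 395 ...................++++++++++######++###############+....................+######################........................
80 319 395 ...................#################++#######+..........##########+............+########+++++++#+.......................
90 320 385 ....................################++########+.............+####+............+#######+++...............................
100 339 385 .....................++++++++++++++++++###############+++++.......+++#################..................................
110 339 373 ......................++++.+++++++++++.###################################+..............+.+............................
```

{"name": "move_arm", "arguments": {"plan": [[-32, -3, 20, 0, 0.003, -0.02, 1], [-32, -3, 20, 0, 0.003, -0.02, 1], [-32, -4, 20, 0, 0.003, -0.02, 1], [-32, -4, 20, 0, 0.003, -0.015, 1], [0, 0, 20, 0, 0, 0, 1], [0, 0, 20, 0, 0, 0, 1], [0, 0, 0, 0, 0, 0, 1], [0, 0, 0, 0, 0, 0, 1]]}}

```text
clock: 3.07
eef_pos: [0.4358, -0.1113, 0.1176]
ee_rot: [[0.072, 0.997, 0.002], [0.997, -0.072, -0.0], [-0.0, 0.002, -1.0]]
ft_force: [0.3, 0.2, 0.4]
gripper_width: 0.997
```

```bash
cat >> h.py <<'E'
def to(P,yaw=None,s=None):
    "tool-frame shift (mm) to world P, and rotvec to tool-down with tool y at angle yaw (deg)"
    from scipy.spatial.transform import Rotation as Ro
    s=s or r.state(); R=np.array(s['ee_rot']); d=R.T@(np.array(P)-s['eef_pos'])*1000
    y=np.arctan2(R[1,1],R[0,1]) if yaw is None else np.radians(yaw)
    yv=np.array([np.cos(y),np.sin(y),0]); z=np.array([0,0,-1.]); T=np.c_[np.cross(yv,z),yv,z]
    print('shift',d.round(1),'rot',Ro.from_matrix(R.T@T).as_rotvec().round(3),'at',np.round(s['eef_pos'],4),'yaw',np.degrees(np.arctan2(R[1,1],R[0,1])).round(2),'t',round(float(s['clock']),2),'F',np.round(s['ft_force'],1),'w',round(float(s['gripper_width']),3))
E
python3 - <<'E'
from h import *
s=r.state(); snap('wrist','w2'); to((.4392,-.097,.0285),-4)
im=cv2.imread('pics/w2_raw.png').astype(int); 
print(proj('wrist',(.4392,-.097,.019),s))
n,l,st,c=cv2.connectedComponentsWithStats((im.min(2)>140).astype(np.uint8))
for i in range(1,n):
    if 40<st[i,4]<900: print(c[i].round(1),st[i],onz('wrist',*c[i],.019,s))
E
```

```text
shift [14.3  2.4 89.3] rot [ 0.002  0.    -0.002] at [ 0.4357 -0.111   0.1178] yaw -4.12 t 3.12 F [-0.6 -0.8  0.4] w 1.002
[324.17852941 187.67686052]
[267.4  19. ] [252   0  26  37 101] [0.4107 0.0165 0.019 ]
[324.2 187.3] [315 179  19  18 262] [ 0.4393 -0.0967  0.019 ]
[  5.1 254.5] [  0 226  17  44 376] [ 0.1682 -0.1352  0.019 ]
[544.4 254.3] [535 247  20  15 150] [ 0.6128 -0.1649  0.019 ]
[142.9 306.6] [123 295  48  27 586] [ 0.2799 -0.1896  0.019 ]
[620.6 314.5] [616 296  10  39 279] [ 0.7003 -0.2346  0.019 ]
[404.8 305.4] [401 299   9  14  74] [ 0.4991 -0.2025  0.019 ]
[395.8 308.3] [392 302   9  14  74] [ 0.4916 -0.2047  0.019 ]
[185.8 308.2] [180 305  11   8  60] [ 0.3169 -0.1929  0.019 ]
[454.6 307.4] [450 304  14   9  78] [ 0.5414 -0.2084  0.019 ]
```

{"name": "move_arm", "arguments": {"plan": [[7, 1, 14, 0, 0, 0, 0.1], [7, 1, 14, 0, 0, 0, 0.1], [0, 0, 14, 0, 0, 0, 0.1], [0, 0, 14, 0, 0, 0, 0.1], [0, 0, 0, 0, 0, 0, 0.1], [0, 0, 0, 0, 0, 0, 0.1]]}}

```text
clock: 3.62
eef_pos: [0.4443, -0.0972, 0.0685]
ee_rot: [[0.069, 0.998, 0.014], [0.998, -0.069, -0.005], [-0.004, 0.014, -1.0]]
ft_force: [-0.5, -0.2, -0.0]
gripper_width: 0.549
```

```bash
python3 - <<'E'
from h import *
to((.4393,-.097,.0285),-4); print(r.tip_extent); snap('wrist','w3')
E
```

```text
shift [ 0.1 -5.5 40. ] rot [0.014 0.004 0.001] at [ 0.4443 -0.0972  0.0685] yaw -3.95 t 3.62 F [-0.5 -0.2 -0. ] w 0.549
0.017
```

View pics/w3.png

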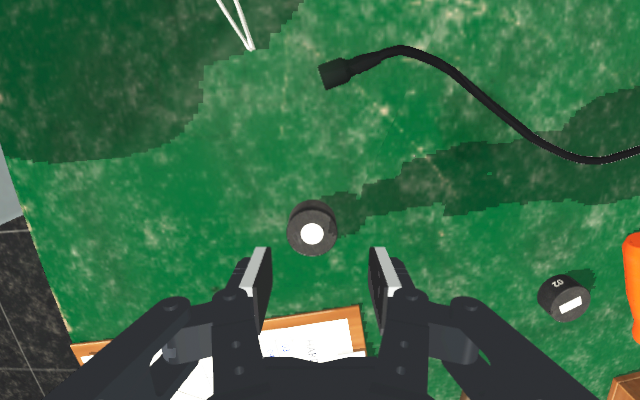

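{"name": "move_arm", "arguments": {"plan": [[0, -3, 0, 0.014, 0.004, 0, 0.1], [0, -3, 10, 0, 0, 0, 0.1], [0, 0, 12, 0, 0, 0, 0.1], [0, 0, 12, 0, 0, 0, 0.1], [0, 0, 6, 0, 0, 0, 0.1], [0, 0, 0, 0, 0, 0, 0.1]]}}

```text
clock: 4.17
eef_pos: [0.4431, -0.0987, 0.0346]
ee_rot: [[0.068, 0.998, 0.008], [0.998, -0.068, -0.003], [-0.003, 0.008, -1.0]]
ft_force: [-1.1, -0.3, 1.3]
gripper_width: 0.548
```

```bash
python3 - <<'E'
from h import *
to((.4393,-.097,.0245),-4)
E
```

```text
shift [ 1.5 -4.  10.1] rot [0.008 0.003 0.002] at [ 0.4431 -0.0987  0.0346] yaw -3.9 t 4.17 F [-1.1 -0.3  1.3] w 0.548
```

{"name": "move_arm", "arguments": {"plan": [[1, -3, 6, 0.008, 0.003, 0, 0.1], [1, -3, 6, 0, 0, 0, 0.1], [0, 0, 0, 0, 0, 0, 0.1], [0, 0, 0, 0, 0, 0, 0.1]]}}

```text
clock: 4.5
eef_pos: [0.438, -0.0967, 0.0235]
ee_rot: [[0.068, 0.998, 0.001], [0.998, -0.068, -0.0], [-0.0, 0.001, -1.0]]
ft_force: [-1.0, -0.4, 0.8]
gripper_width: 0.549
```

```bash
python3 - <<'E'
from h import *
to((.4393,-.097,.0245),-4)
E
```

```text
shift [-0.2  1.3 -1. ] rot [0.001 0.    0.002] at [ 0.438  -0.0967  0.0235] yaw -3.9 t 4.5 F [-1.  -0.4  0.8] w 0.549
```

{"name": "move_arm", "arguments": {"plan": [[0, 1, -1, 0, 0, 0, -0.1], [0, 0, 0, 0, 0, 0, -0.5], [0, 0, 0, 0, 0, 0, -1], [0, 0, 0, 0, 0, 0, -1], [0, 0, 0, 0, 0, 0, -1], [0, 0, 0, 0, 0, 0, -1]]}}

```text
clock: 5.0
eef_pos: [0.4401, -0.0971, 0.0259]
ee_rot: [[0.068, 0.998, 0.003], [0.998, -0.068, -0.001], [-0.001, 0.003, -1.0]]
ft_force: [-0.5, -0.1, -0.2]
gripper_width: 0.323
```

```bash
python3 - <<'E'
from h import *
to((.4393,-.097,.0245),-4); snap('wrist','w4',(200,150,440,330),3)
E
```

```text
shift [ 0.  -0.8  1.4] rot [0.003 0.001 0.002] at [ 0.4401 -0.0971  0.0259] yaw -3.89 t 5.0 F [-0.5 -0.1 -0.2] w 0.323
```

View pics/w4.png

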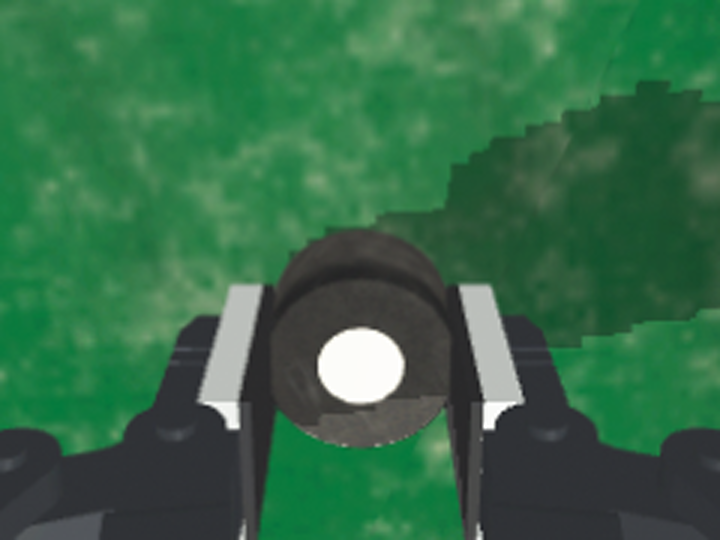

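{"name": "move_arm", "arguments": {"plan": [[0, 0, -30, 0, 0, 0, -1], [0, 0, -35, 0, 0, 0, -1], [0, 0, -35, 0, 0, 0, -1], [10, 0, -35, 0, 0, 0, -1], [30, 10, -20, 0, 0, 0, -1], [38, 16, 0, 0, 0, 0, -1], [38, 16, 0, 0, 0, 0, -1], [38, 16, 0, 0, 0, 0, -1], [30, 12, 0, 0, 0, 0, -1], [15, 6, 0, 0, 0, 0, -1], [0, 0, 0, 0, 0, 0, -1], [0, 0, 0, 0, 0, 0, -1]]}}

```text
clock: 6.05
eef_pos: [0.5329, 0.1048, 0.1889]
ee_rot: [[0.073, 0.997, 0.004], [0.997, -0.073, 0.002], [0.002, 0.004, -1.0]]
ft_force: [-0.3, -1.3, -0.3]
gripper_width: 0.321
```

```bash
python3 - <<'E'
from h import *
import json
s=r.state(); snap('wrist','w5'); to((.524,.168,.1),-4)
json.dump({k:np.array(v).tolist() for k,v in s.items()},open('w5.json','w'))
E
```

```text
shift [ 62.5 -13.7  89. ] rot [ 0.004 -0.003 -0.004] at [0.5327 0.1045 0.1889] yaw -4.25 t 6.1 F [ 0.  -0.3  0.5] w 0.32
```

View pics/w5.png

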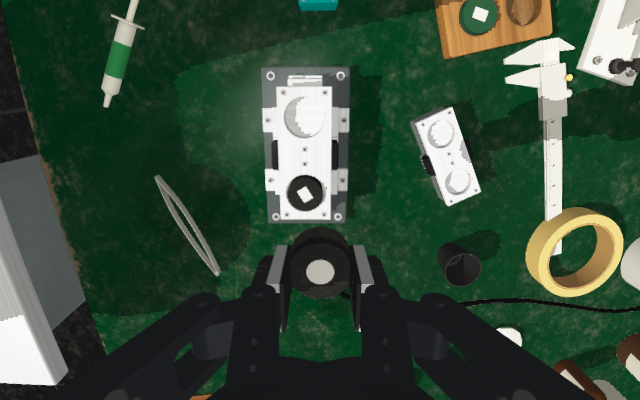

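```bash
python3 - <<'E'
from h import *
import json
s=json.load(open('w5.json')); im=cv2.imread('pics/w5_raw.png'); g=cv2.cvtColor(im,cv2.COLOR_BGR2GRAY).astype(int)
for v in (94,110,117,124,146,150,154,210,214): print(v,270,g[v,270:340])
for u in (295,305,315): print('col',u,80,g[80:225,u])
c=cv2.connectedComponentsWithStats((g[175:212,286:325]<75).astype(np.uint8)); i=1+c[2][1:,4].argmax(); p=c[3][i]+[286,175]; print(p,c[2][i],onz('wrist',*p,.05,s))
E
```

```text
94 270 [124 125 127 127 125 134 193 240 239 237 231 224 198 196 204 202 220 241
 241 242 241 240 240 241 243 243 242 242 241 240 241 246 247 246 245 244
 243 243 245 245 246 246 247 246 245 242 242 245 246 246 245 244 235 221
 208 207 210 215 240 246 247 209 109  74  75  73  71  69  69  70]
110 270 [239 237 240 241 240 239 239 240 241 240 241 243 245 244 229 175 176 190
 190 190 190 190 190 190 191 191 230 244 244 244 245 245 246 246 246 246
 246 246 246 246 246 246 246 246 246 247 246 246 247 247 247 247 247 248
 247 246 245 244 245 246 247 215 189 189 188 186 186 186 176 180]
117 270 [240 238 239 243 242 240 240 241 242 242 242 244 242 217 164 174 191 192
 191 191 191 191 192 192 192 233 246 246 246 247 247 247 247 247 247 247
 247 247 247 247 247 247 247 247 247 247 247 247 247 247 248 248 248 248
 238 242 245 244 244 246 247 217 190 189 186 185 186 185 173 177]
124 270 [242 239 240 244 243 242 241 242 243 243 243 244 246 246 233 176 150 174
 187 187 187 186 187 186 186 187 186 186 231 244 244 244 244 244 245 245
 245 245 245 245 245 245 245 245 244 245 245 245 245 245 245 246 236
[... 2711 characters left out ...]
 183 103 102  94  68
  49]
col 315 80 [243 232 192 190 185 179 208 236 241 242 242 242 242 243 242 242 242 243
 243 240 245 246 245 245 245 246 248 249 249 248 247 246 245 244 245 247
 248 247 247 247 247 246 246 245 245 246 247 248 248 248 247 247 245 231
 198 226 239 241 241 241 241 241 241 241 241 241 241 241 241 241 241 241
 241 241 241 241 241 241 241 241 241 241 241 241 241 241 241 241 241 241
 241 241 241 241 241 236 227 173  48  17  20  34  44  45  43  44  45  44
  44  44  44  44  46  45  45  46  46  46  47  46  45  47  49  50  50  47
  46  57 166 231 240 241 241 241 242 241 241 241 234 178 100 101  94  76
  63]
[304.98596939 192.14158163] [  2   0  35  36 784] [0.5199 0.1054 0.05  ]
```

```bash
python3 - <<'E'
import cv2
im=cv2.imread('pics/w5_raw.png')[60:230,250:360]
im=cv2.resize(cv2.LUT(im,__import__('numpy').array([min(255,max(0,(i-150)*2.4)) for i in range(256)],'uint8')),None,fx=3.5,fy=3.5,interpolation=cv2.INTER_CUBIC)
cv2.imwrite('pics/w5c.png',im)
E
```

```text
(no output)
```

View pics/w5c.png

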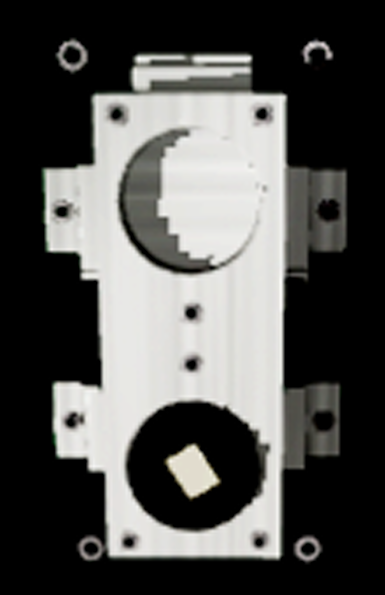

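```bash
python3 - <<'E'
from h import *
import json
s=json.load(open('w5.json'))
f=lambda x,y:onz('wrist',250+x/3.5,60+y/3.5,.046,s)[:2]
H=[f(*p) for p in((116,113),(261,113),(129,541),(259,541))]; C=[f(*p) for p in((94,94),(287,94),(107,557),(279,557))]
for Q in(H,C):
    t=(Q[0]+Q[1])/2; b=(Q[2]+Q[3])/2; d=t-b; print('centre',(t+b)/2,'yaw',np.degrees(np.arctan2(-d[0],d[1])),'len',np.linalg.norm(d),'wid',np.linalg.norm(Q[0]-Q[1]),np.linalg.norm(Q[2]-Q[3]))
print('pocket',f(192,200),'mid screws',f(191.5,338))
print(onz('wrist',320,271,s['eef_pos'][2]-.007,s), 'held face')
E
```

```text
centre [0.521975 0.13535 ] yaw -4.117088247584985 len 0.10376778160874403 wid 0.033087157629509395 0.03298742184530333
centre [0.522025 0.13525 ] yaw -4.522022923086349 len 0.11224942093391839 wid 0.043817005831069705 0.04391673940537936
pocket [0.5249 0.1676] mid screws [0.522  0.1353]
[0.5319 0.1044 0.1819] held face
```

The pocket centre comes out at (0.5246, 0.1674). The deck measures 112.2 x 43.9 mm, so the scale is right, and the yaw is -4.3°. The held mount sits 0.8 mm to -x of the TCP in the same camera, so I'm correcting for that.

{"name": "move_arm", "arguments": {"plan": [[32, -6, 15, 0, 0, 0, -1], [32, -6, 20, 0, 0, 0, -1], [0, 0, 30, 0.004, -0.003, 0, -1], [0, 0, 30, 0, 0, 0, -1], [0, 0, 0, 0, 0, 0, -1], [0, 0, 0, 0, 0, 0, -1]]}}

```text
clock: 6.6
eef_pos: [0.5254, 0.1633, 0.0928]
ee_rot: [[0.086, 0.996, 0.002], [0.996, -0.086, -0.003], [-0.003, 0.002, -1.0]]
ft_force: [0.1, 0.1, -0.3]
gripper_width: 0.324
```

```bash
python3 - <<'E'
from h import *
to((.5254,.1674,.0775),-4.3)
E
```

```text
shift [ 4.2 -0.4 15.3] rot [ 0.002  0.003 -0.011] at [0.5254 0.1633 0.0928] yaw -4.94 t 6.6 F [ 0.1  0.1 -0.3] w 0.324
```

{"name": "move_arm", "arguments": {"plan": [[4, 0, 6, 0.002, 0.003, -0.01, -1], [0, 0, 6, 0, 0, 0, -1], [0, 0, 0, 0, 0, 0, -1], [0, 0, 0, 0, 0, 0, -1]]}}

```text
clock: 6.93
eef_pos: [0.5277, 0.1646, 0.0841]
ee_rot: [[0.08, 0.997, 0.004], [0.997, -0.08, 0.0], [0.001, 0.004, -1.0]]
ft_force: [-0.3, -0.7, -0.6]
gripper_width: 0.32
```

```bash
python3 - <<'E'
from h import *
to((.5254,.1674,.0775),-4.3)
E
```

```text
shift [ 2.6 -2.6  6.6] rot [ 0.004 -0.001 -0.005] at [0.5277 0.1646 0.0841] yaw -4.6 t 6.93 F [-0.3 -0.7 -0.6] w 0.32
```

{"name": "move_arm", "arguments": {"plan": [[3, -3, 3, 0.004, 0, -0.005, -1], [0, 0, 0, 0, 0, 0, -1], [0, 0, 0, 0, 0, 0, -1], [0, 0, 0, 0, 0, 0, -1]]}}

```text
clock: 7.27
eef_pos: [0.5266, 0.168, 0.0833]
ee_rot: [[0.075, 0.997, 0.004], [0.997, -0.075, 0.002], [0.002, 0.004, -1.0]]
ft_force: [0.2, -0.2, -0.4]
gripper_width: 0.325
```

```bash
python3 - <<'E'
from h import *
to((.5254,.1674,.0775),-4.3)
E
```

```text
shift [-0.7 -1.2  5.8] rot [ 0.004 -0.002 -0.   ] at [0.5266 0.168  0.0833] yaw -4.32 t 7.27 F [ 0.2 -0.2 -0.4] w 0.325
```

{"name": "move_arm", "arguments": {"plan": [[-1, -1.5, 4, 0.004, -0.002, 0, -1], [0, 0, 4, 0, 0, 0, -1], [0, 0, 0, 0, 0, 0, -1], [0, 0, 0, 0, 0, 0, -1]]}}

```text
clock: 7.6
eef_pos: [0.5252, 0.1673, 0.0749]
ee_rot: [[0.075, 0.997, 0.0], [0.997, -0.075, -0.0], [-0.0, 0.0, -1.0]]
ft_force: [0.4, 0.3, -0.3]
gripper_width: 0.319
```

```bash
python3 - <<'E'
from h import *
to((.5254,.1674,.0665),-4.3)
s=r.state(); snap('wrist','w6',(200,110,440,330),2.7)
E
```

```text
shift [0.1 0.2 8.4] rot [0. 0. 0.] at [0.5252 0.1673 0.0749] yaw -4.3 t 7.6 F [ 0.4  0.3 -0.3] w 0.319
```

View pics/w6.png

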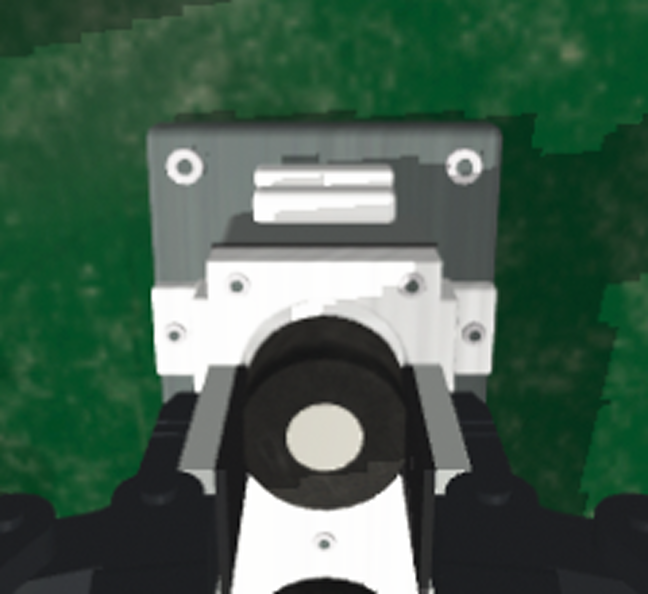

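Laterally the mount is centred between the deck screws (324 against 236/412), and the pocket rim shows around its lower end. Next is a slow descent.

{"name": "move_arm", "arguments": {"plan": [[0, 0, 3, 0, 0, 0, -1], [0, 0, 3, 0, 0, 0, -1], [0, 0, 3, 0, 0, 0, -1], [0, 0, 0, 0, 0, 0, -1]]}}

```text
clock: 7.98
eef_pos: [0.5251, 0.1673, 0.0649]
ee_rot: [[0.075, 0.997, -0.0], [0.997, -0.075, -0.0], [-0.0, -0.0, -1.0]]
ft_force: [-0.4, 0.2, -0.8]
gripper_width: 0.32
```

```bash
python3 - <<'E'
from h import *
to((.5254,.1674,.0629),-4.3)
E
```

```text
shift [0.1 0.3 2. ] rot [-0.  0.  0.] at [0.5251 0.1673 0.0649] yaw -4.3 t 7.98 F [-0.4  0.2 -0.8] w 0.32
```

{"name": "move_arm", "arguments": {"plan": [[0, 0, 1.5, 0, 0, 0, -1], [0, 0, 1.5, 0, 0, 0, -1], [0, 0, 1, 0, 0, 0, -1], [0, 0, 0, 0, 0, 0, -1]]}}

```text
clock: 8.32
eef_pos: [0.5252, 0.1673, 0.0634]
ee_rot: [[0.075, 0.997, 0.001], [0.997, -0.075, -0.0], [-0.0, 0.001, -1.0]]
ft_force: [0.5, 0.2, -0.5]
gripper_width: 0.321
```

{"name": "move_arm", "arguments": {"plan": [[0, 0, 2, 0, 0, 0, -1], [0, 0, 2, 0, 0, 0, -1], [0, 0, 2, 0, 0, 0, -1]]}}

```text
clock: 8.57
eef_pos: [0.5256, 0.1674, 0.0628]
ee_rot: [[0.075, 0.997, 0.003], [0.997, -0.075, -0.0], [-0.0, 0.003, -1.0]]
ft_force: [-6.5, -1.3, 21.8]
gripper_width: 0.322
```

The floor contact came at TCP z = 0.0628, against 0.0629 predicted for fully home. Releasing now.

{"name": "move_arm", "arguments": {"plan": [[0, 0, -1, 0, 0, 0, -0.1], [0, 0, 0, 0, 0, 0, 0.1], [0, 0, 0, 0, 0, 0, 0.1], [0, 0, 0, 0, 0, 0, 0.1], [0, 0, -10, 0, 0, 0, 0.1], [0, 0, -20, 0, 0, 0, 0.3], [0, 0, -30, 0, 0, 0, 1], [-20, 0, -30, 0, 0, 0, 1], [-20, 0, 0, 0, 0, 0, 1], [-20, 0, 0, 0, 0, 0, 1], [-10, 0, 0, 0, 0, 0, 1], [0, 0, 0, 0, 0, 0, 1], [0, 0, 0, 0, 0, 0, 1]]}}

```text
clock: 9.65
eef_pos: [0.5201, 0.0959, 0.1601]
ee_rot: [[0.073, 0.997, 0.003], [0.997, -0.073, -0.0], [-0.0, 0.003, -1.0]]
ft_force: [1.0, -0.1, 0.1]
gripper_width: 1.005
```

```bash
python3 - <<'E'
from h import *
import json
s=r.state(); snap('wrist','w7',(200,40,440,260),2.7); to((.5228,.1353,.09),-4.3)
json.dump({k:np.array(v).tolist() for k,v in s.items()},open('w7.json','w'))
E
```

```text
shift [39.4 -0.2 69.9] rot [0.002 0.    0.003] at [0.52   0.096  0.1599] yaw -4.13 t 9.7 F [ 0.2  0.4 -0.6] w 0.999
```

View pics/w7.png

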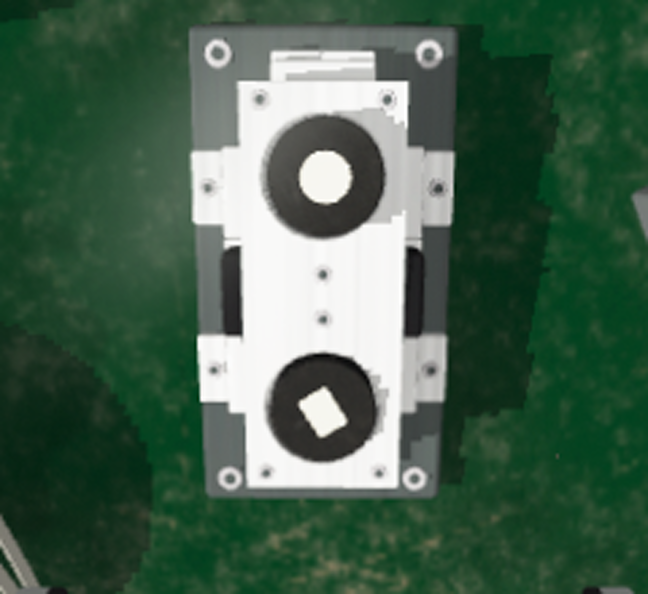

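mount_round stands in the pocket at crop (325,177), and the loaded mount is at (322,407). Both catches are visible at crop rows 247–335. One check of the centre, then I approach the catches.

```bash
python3 - <<'E'
from h import *
import json
s=json.load(open('w7.json'))
f=lambda x,y,z=.046:onz('wrist',200+x/2.7,40+y/2.7,z,s)[:2]
Q=[f(*p) for p in((260,99),(387,99),(266,472),(379,472))]
t=(Q[0]+Q[1])/2; b=(Q[2]+Q[3])/2; d=t-b; print('centre',(t+b)/2,'yaw',np.degrees(np.arctan2(-d[0],d[1])),np.linalg.norm(d)); print(f(322,296), 'round',f(325,177,.056))
E
```

```text
centre [0.5221   0.135425] yaw -4.209821186248696 0.10352933159254915
[0.5218 0.1355] round [0.5249 0.1675]
```

{"name": "move_arm", "arguments": {"plan": [[20, 0, 10, 0, 0, -0.003, 1], [20, 0, 20, 0, 0, 0, 1], [0, 0, 25, 0, 0, 0, 1], [0, 0, 15, 0, 0, 0, 1], [0, 0, 0, 0, 0, 0, 1], [0, 0, 0, 0, 0, 0, 1]]}}

```text
clock: 10.2
eef_pos: [0.5229, 0.1427, 0.0862]
ee_rot: [[0.064, 0.998, 0.001], [0.998, -0.064, 0.002], [0.002, 0.001, -1.0]]
ft_force: [-0.9, -0.1, 0.8]
gripper_width: 1.002
```

```bash
python3 - <<'E'
from h import *
to((.5228,.1353,.039),-4.3)
E
```

```text
shift [-7.5  0.3 47.2] rot [ 0.001 -0.002  0.011] at [0.5229 0.1427 0.0862] yaw -3.68 t 10.2 F [-0.9 -0.1  0.8] w 1.002
```

{"name": "move_arm", "arguments": {"plan": [[-7, 0, 8, 0, -0.002, 0.01, 1], [0, 0, 15, 0, 0, 0, 1], [0, 0, 8, 0, 0, 0, 1], [0, 0, 0, 0, 0, 0, 0.75], [0, 0, 0, 0, 0, 0, 0.75]]}}

```text
clock: 10.62
eef_pos: [0.524, 0.1354, 0.0559]
ee_rot: [[0.075, 0.997, 0.004], [0.997, -0.075, -0.001], [-0.0, 0.004, -1.0]]
ft_force: [0.0, -0.2, 0.5]
gripper_width: 0.875
```

```bash
python3 - <<'E'
from h import *
to((.5228,.1354,.039),-4.3)
E
```

```text
shift [-0.1 -1.3 16.9] rot [ 0.004  0.    -0.   ] at [0.524  0.1354 0.0559] yaw -4.3 t 10.62 F [ 0.  -0.2  0.5] w 0.875
```

{"name": "move_arm", "arguments": {"plan": [[0, -1.5, 6, 0.004, 0, 0, 0.75], [0, 0, 7, 0, 0, 0, 0.75], [0, 0, 4, 0, 0, 0, 0.75], [0, 0, 0, 0, 0, 0, 0.75], [0, 0, 0, 0, 0, 0, 0.75]]}}

```text
clock: 11.03
eef_pos: [0.5241, 0.1351, 0.0393]
ee_rot: [[0.076, 0.997, 0.003], [0.997, -0.076, -0.0], [0.0, 0.003, -1.0]]
ft_force: [0.1, -0.6, 0.0]
gripper_width: 0.874
```

```bash
python3 - <<'E'
from h import *
to((.5228,.1354,.039),-4.3); snap('wrist','w8',(180,130,460,330),2.8)
E
```

```text
shift [ 0.2 -1.3  0.3] rot [ 0.003 -0.    -0.001] at [0.5241 0.1351 0.0393] yaw -4.37 t 11.03 F [ 0.1 -0.6  0. ] w 0.874
```

View pics/w8.png

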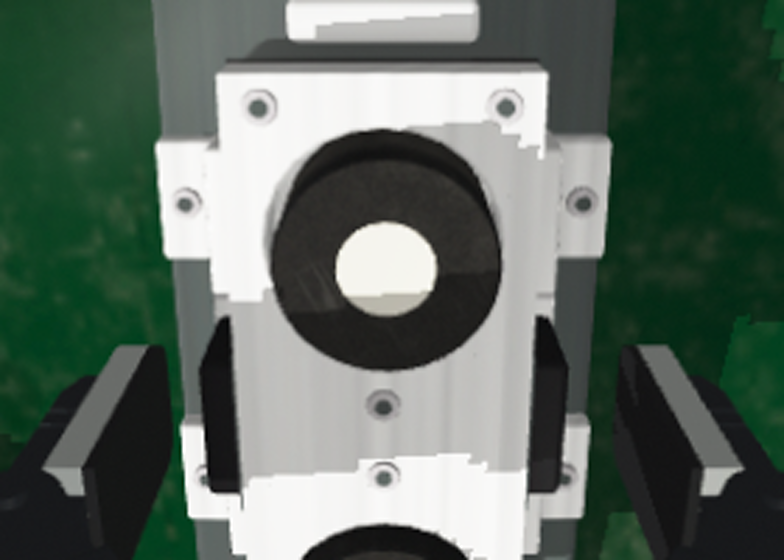

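{"name": "move_arm", "arguments": {"plan": [[0, -1.6, 0, 0.003, 0, 0, 0.75], [0, 0, 0, 0, 0, 0, 0.55], [0, 0, 0, 0, 0, 0, 0.55], [0, 0, 0, 0, 0, 0, 0.55]]}}

```text
clock: 11.42
eef_pos: [0.5226, 0.1354, 0.04]
ee_rot: [[0.076, 0.997, 0.0], [0.997, -0.076, 0.0], [0.0, 0.0, -1.0]]
ft_force: [-0.2, 0.9, -0.6]
gripper_width: 0.773
```

```bash
python3 - <<'E'
from h import *
to((.5228,.1354,.039),-4.3)
E
```

```text
shift [0.  0.2 1. ] rot [ 0.    -0.    -0.001] at [0.5226 0.1354 0.04  ] yaw -4.35 t 11.42 F [-0.2  0.9 -0.6] w 0.773
```

Centred. Squeezing the catches.

{"name": "move_arm", "arguments": {"plan": [[0, 0, 1, 0, 0, 0, 0.4], [0, 0, 0, 0, 0, 0, 0.25], [0, 0, 0, 0, 0, 0, 0], [0, 0, 0, 0, 0, 0, -1], [0, 0, 0, 0, 0, 0, -1], [0, 0, 0, 0, 0, 0, -1], [0, 0, 0, 0, 0, 0, -1]]}}

```text
clock: 12.0
eef_pos: [0.523, 0.1355, 0.0401]
ee_rot: [[0.076, 0.997, 0.002], [0.997, -0.076, 0.0], [0.0, 0.001, -1.0]]
ft_force: [-0.2, -0.4, 2.6]
gripper_width: 0.528
```

```bash
python3 - <<'E'
from h import *
to((.5228,.1354,.139),-4.3); snap('wrist','w9',(180,130,460,330),2.8)
E
```

```text
shift [ -0.1  -0.  -98.9] rot [ 0.001 -0.    -0.001] at [0.523  0.1355 0.0401] yaw -4.35 t 12.0 F [-0.2 -0.4  2.6] w 0.528
```

View pics/w9.png

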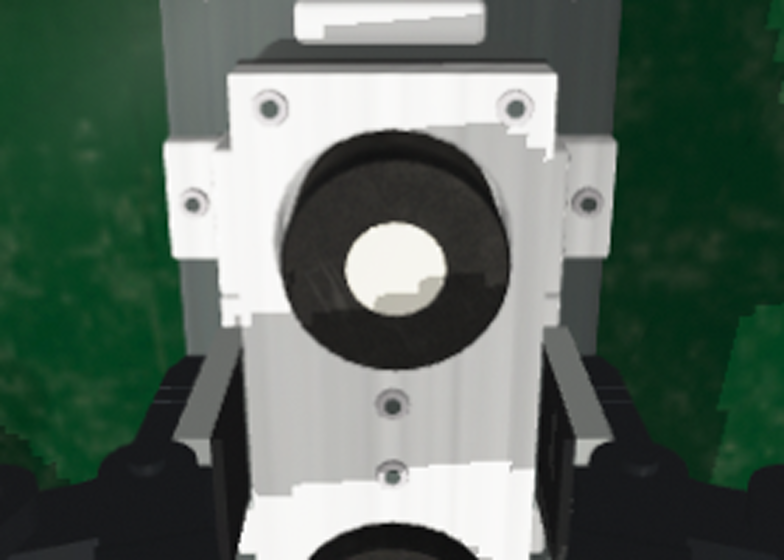

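The catches look fully in: the opening of 0.528 is about 47 mm after the scale offset seen on the 30.4 mm mount. I'll lift gently and watch the force.

{"name": "move_arm", "arguments": {"plan": [[0, 0, -3, 0, 0, 0, -1], [0, 0, -3, 0, 0, 0, -1], [0, 0, -3, 0, 0, 0, -1], [0, 0, -3, 0, 0, 0, -1], [0, 0, 0, 0, 0, 0, -1]]}}

```text
clock: 12.47
eef_pos: [0.5223, 0.1354, 0.0522]
ee_rot: [[0.076, 0.997, -0.0], [0.997, -0.076, -0.0], [-0.0, -0.0, -1.0]]
ft_force: [-0.4, 0.2, -2.5]
gripper_width: 0.524
```

Free: the force is -2.5 N, which matches the 0.23 kg load. On to 100 mm above the seat (TCP z 0.140).

{"name": "move_arm", "arguments": {"plan": [[0, 0, -10, 0, 0, 0, -1], [0, 0, -14, 0, 0, 0, -1], [0, 0, -14, 0, 0, 0, -1], [0, 0, -14, 0, 0, 0, -1], [0, 0, -14, 0, 0, 0, -1], [0, 0, -14, 0, 0, 0, -1], [0, 0, -8, 0, 0, 0, -1], [0, 0, -4, 0, 0, 0, -1], [0, 0, 0, 0, 0, 0, -1], [0, 0, 0, 0, 0, 0, -1], [0, 0, 0, 0, 0, 0, -1]]}}

```text
clock: 13.38
eef_pos: [0.52, 0.1353, 0.1519]
ee_rot: [[0.076, 0.997, -0.003], [0.997, -0.076, 0.0], [-0.0, -0.003, -1.0]]
ft_force: [-0.2, -0.6, -1.0]
gripper_width: 0.525
```

```bash
python3 - <<'E'
from h import *
to((.5228,.1354,.140),-4.3); 
w=r.get_image('wrist')[110:330,190:450,::-1]; t=r.get_image('scene')[120:300,200:420,::-1]
f=lambda im:cv2.resize(im,(400,int(im.shape[0]*400/im.shape[1])),interpolation=cv2.INTER_CUBIC)
a,b=f(w),f(t); h=max(len(a),len(b)); W=np.zeros((h,800,3),np.uint8); W[:len(a),:400]=a; W[:len(b),400:]=b; cv2.imwrite('pics/end.png',W)
to((.5228,.1354,.140),-4.3)
E
```

```text
shift [ 0.3  2.8 11.9] rot [-0.003  0.    -0.001] at [0.52   0.1353 0.1519] yaw -4.35 t 13.38 F [-0.2 -0.6 -1. ] w 0.525
shift [ 0.4  3.1 11.5] rot [-0.004  0.    -0.001] at [0.5197 0.1352 0.1515] yaw -4.35 t 13.48 F [ 0.1 -0.2 -1.8] w 0.527
```

{"name": "move_arm", "arguments": {"plan": [[0, 2, 5, -0.003, 0, 0, -1], [0, 1, 5, 0, 0, 0, -1], [0, 0, 2, 0, 0, 0, -1], [0, 0, 0, 0, 0, 0, -1], [0, 0, 0, 0, 0, 0, -1], [0, 0, 0, 0, 0, 0, -1], [0, 0, 0, 0, 0, 0, -1], [0, 0, 0, 0, 0, 0, -1], [0, 0, 0, 0, 0, 0, -1]]}}

```text
clock: 14.23
eef_pos: [0.5211, 0.1347, 0.1352]
ee_rot: [[0.076, 0.997, -0.007], [0.997, -0.076, -0.001], [-0.001, -0.006, -1.0]]
ft_force: [0.1, 0.2, -2.2]
gripper_width: 0.527
```

```bash
python3 - <<'E'
from h import *
to((.5228,.1354,.140),-4.3); print(np.round(r.state()['qd'],2))
b=cv2.imread('pics/w9_raw.png',0); a=cv2.cvtColor(r.get_image('wrist'),cv2.COLOR_RGB2GRAY)
for n,(x0,y0,x1,y1) in dict(topscrews=(265,155,378,180),round=(282,180,362,262),mid=(308,268,332,305)).items():
    m=cv2.matchTemplate(a[y0-12:y1+12,x0-12:x1+12],b[y0:y1,x0:x1],cv2.TM_CCOEFF_NORMED); _,v,_,l=cv2.minMaxLoc(m); print(n,'shift px',l[0]-12,l[1]-12,'corr',round(v,2))
t=r.get_image('top'); 
for z in(.112,.144): print(z,proj('top',(.5228,.1354,z)))
E
```

```text
shift [ 0.8  1.6 -4.8] rot [-0.006  0.001 -0.001] at [0.5211 0.1347 0.1352] yaw -4.36 t 14.23 F [ 0.1  0.2 -2.2] w 0.527
[ 0.03 -0.02  0.13  0.05  0.02  0.03]
topscrews shift px 0 0 corr 0.98
round shift px 0 0 corr 1.0
mid shift px 0 0 corr 0.96
0.112 [260.6640416 209.2132525]
0.144 [258.74461521 209.03498838]
```

{"name": "move_arm", "arguments": {"plan": [[0, 0, -3, -0.006, 0, 0, -1], [0, 0, 0, 0, 0, 0, -1], [0, 0, 0, 0, 0, 0, -1], [0, 0, 0, 0, 0, 0, -1], [0, 0, 0, 0, 0, 0, -1], [0, 0, 0, 0, 0, 0, -1]]}}

```text
clock: 14.83
eef_pos: [0.5215, 0.1348, 0.1392]
ee_rot: [[0.076, 0.997, 0.001], [0.997, -0.076, -0.001], [-0.001, 0.002, -1.0]]
ft_force: [0.5, 0.4, -2.1]
gripper_width: 0.525
```

```bash
python3 - <<'E'
from h import *
to((.5228,.1354,.140),-4.3); r.hand_in()
E
```

```text
shift [ 0.7  1.3 -0.8] rot [ 0.002  0.001 -0.001] at [0.5215 0.1348 0.1392] yaw -4.35 t 14.83 F [ 0.5  0.4 -2.1] w 0.525
the job is handed in; nothing more can be done
```

The job is done and handed in at 14.8 s. The round-specimen mount is in the empty pocket, and the arm is holding the cassette, with both mounts in it, about 99 mm above its seat.

- **Mount:** it met the pocket floor at TCP z = 0.0628 m, against 0.0629 m predicted for fully home, under about 22 N. I then let go.
- **Lift:** the cassette came away freely with the catches squeezed; the opening of 0.525 is about 47 mm, so both look fully in. The wrist force of about -2.1 N fits the load of roughly 0.23 kg.
- **Last checks:** the tool was level to about 0.1°. The cassette and mount had moved 0 pixels in the wrist picture since the squeeze; I took that reading just before a final 4 mm raise.
- **Not confirmed:** the last picture could not be viewed because the limit of 12 was reached, so the final state rests on the numbers above. I did not look again at the two mounts left on the bench, but the arm never went near them.
- **Small discrepancies:** short moves missed by a few millimetres, and once overshot the lift height by 12 mm. The camera read about 0.8 mm off in x. Both were corrected.

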